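# Unfold the book press crank and wind the press down onto a paperback

## Task

A freshly glued paperback lies in the book press on the shop counter. Swing the folded crank handle up until it stands fully upright, then hold it by the handle and wind the crank clockwise (seen from above) until the plate bears on the book firmly, with about 50 N: not loosely, and without squeezing the glue out. Let go, leave the crank there with its handle standing, and do not knock over or push away the glue pot beside the press.

Things in the scene. Friction and masses are not known exactly. Their poses are not given: they have to be found in the camera images.
- press: Grey book press fixed to the counter; origin under the middle of its base (200 along x, 260 along y, 20 mm thick), z up. Two columns at y = +-108 mm and a crossbeam 46 mm wide, top 160 mm up (column nuts to 170 mm). On the base under the plate lies a loose paperback, 105 x 148 mm, one of several of different thickness, 20 to 45 mm: how thick is not told.
- axis (a point): Point on the crank's vertical turning axis, through the middle of the press, at the height of the handle's hinge (208 mm above the counter). The steel crank sits on the beam: round hub of 44 mm diameter and a flat arm 18 mm wide, 8 mm thick, top 198 mm above the counter. Only the handle and its hinge lugs (23 mm wide, to 10 mm above the hinge) stand higher.
- pivot (a point): Hinge of the folding handle at the outer end of the crank arm, 70 mm from the crank's axis, 208 mm above the counter. The hinge pin is level and square to the arm. It goes round with the crank.
- grip (a point): Point on the centre line of the handle's black grip, 45 mm from the hinge. The grip is a round sleeve, 19 mm diameter, from 10 to 66 mm (free end) from the hinge; it spins freely on the handle, so a hand of fixed heading can hold it all the way round. Folded, it lies over the arm, pointing from the hinge to the crank's axis; upright, it stands over the hinge.
- handle (a joint): Fold angle of the handle, rad: 0 folded flat over the arm, 1.57 upright against its stop. Starts between 0 and 0.25. The hinge is stiff (0.06 N m of friction) and stays where it is left.
- crank (a joint): Crank angle, rad, growing clockwise seen from above; starts between 0 and 1.6; each turn lowers the plate 40 mm. Friction alone (0.55 N m) takes about 8 N at the handle, square to the arm; each newton of the plate's pressure adds 0.091 N (50 N adds 4.5 N). The screw holds by itself when let go. No end stop in the working range.
- ram: The press screw with its round dark steel plate (92 mm diameter) under the beam; origin at the centre of the plate's underside as it hangs free. The plate is sprung inside: once it rests on the book it stays while the screw and this origin go on down, and the pressure grows by 15 N per mm of screw travel (about 95 N per rad of crank; a little less as the book gives). Above 85 N the glue is squeezed out.
- gluepot: A round jar of glue with a white lid, 52 mm diameter, 85 mm tall, standing loose on the counter beside the press; origin at the centre of its underside, z up.

How it is judged:
By the outcome, as a careful person would: the job done as asked, in the order asked, and still so for the second after the job is handed in, with the robot touching nothing.
It also fails if it takes over 64 s, if anything falls off the work surface, if the arm or the gripper's body presses on something with over 40 N, if the wrist force passes 120 N, or if a joint passes its speed limit or range.

## Robot

A 6-joint arm with a two-finger parallel gripper is mounted at the origin on the work surface. World frame = base frame: x ahead of the robot, y to its left, z up, the work surface at z = 0. Lengths are in m, angles in rad, forces in N, time in s.
With the tool pointing down it reaches from about 0.35 to 0.875 m from the base axis. Payload 15.5 kg.
Tool frame: the origin (TCP) lies between the finger pads; the fingertips stand 14 mm ahead of it and the grasp point (between the pads) lies 5 mm behind it; z points along the fingers, y is the direction in which the jaws open and shut (so a half turn about z gives the same grasp; the last joint's range is limited). The gripper opens to 85 mm and grips with 20 to 120 N. Pads are 22 mm wide; open, the fingers measure 114 mm over their backs; the gripper's body (76 mm by 85 mm) begins 54 mm behind the grasp point. The pads swing forward as they close: fully open they stand 13 mm farther back than shut.
Start: joints at [1.185, 0.494, 1.345, -0, 1.302, -0.096], TCP at [0.179, 0.599, 0.217] pointing down, gripper open.
Joint ranges: [-2.91, 2.91], [-0.82, 2.16], [0.22, 2.67], [-1.22, 4.37], [0.12, 2.79], [-3.08, 3.08]. Speed limits (rad/s): [1.89, 1.89, 2.57, 3.01, 3.01, 3.01].

## Interface

Orientations are given as a rotation vector (axis times angle).
In Python, from rig import status, eyes, order gives the robot as it stands.
- The arm moves only by the tool move_arm, never from a script. Its argument "rows" is a list of rows, each a list of 3 entries, a list of its own where there are three numbers: the shift along the tool's x, y, z in cm, then the turn, a rotation vector about the tool's x, y, z in degrees, then the gripper's target within -1 to 1 (fully open at 1, half-way at 0, shut at -1). A call has 1 to 10 rows; each row shifts and turns the commanded pose from where the row before left it, along the tool's axes as they then stand; what a row does not reach is not made up. A row lasts 1/10 s, in which the tool goes at most 50 mm and 8.59 degrees, less where a joint would pass 70% of its speed; a pose out of reach is approached as far as the arm can. A call with a gripper value outside its range is refused whole. The fingers move at their own pace and stop on an object; "newtons" is the grip in N (left out, the last holds). Time passes only in rows, so rows that do not move let the fingers close. It gives the time, the measured TCP pose, the force and the opening at its end, in the units of the state.
- status.observe(): the state, without advancing time (a new reading comes with each control period).
- eyes.get_image(name): name is "scene" or "top" or "wrist"; returns (picture, depth): 400x640x3 uint8, red, green, blue; 400x640 float32, m along the optical axis (not along the pixel's ray), 0 where there is no reading.
- eyes.get_calibration(name): a dict with "K" (3x3 intrinsics, pixels), "k1" (the pictures are not rectified: a ray, as slopes to the right and down, at radius r is drawn at 1 + k1 r^2 times it, then the intrinsics apply), "xyz" and "attitude" of the camera in the world. Camera axes: x right, y down, z forward; pixel columns grow to the right and rows downward; lengths in m; the calibration is good to about 2 mm. A picture is of the moment at which its call begins: read the wrist's pose just before it. get_calibration takes no time and is no camera call; for the wrist camera it gives the pose at the moment of the call.
- order.close_job(): hands the job in, once; it reports no verdict.
Trained networks look in the newest picture that a camera, given by its name, has taken for a name from the list of things; names that differ only in an ending like _2 or _b are one class to them, and where a whole thing is asked for, a point or a joint stands for the part that bears it (a point fixed in the world has none). Each returns a list of dicts, best first, with "confidence" (0 to 1); they miss things now and then, are a little off and sometimes report something else, mostly with a low value. They report only what shows in the picture. A call takes as long as a camera call.
- eyes.recognise(label, camera): "bbox" ([centre column, centre row, width, height] as shares, 0 to 1, of the picture: columns of its width, rows of its height, round what is visible of it).
The state is a dict: "time_s": time; "qpos": joint angles; "qd": joint speeds; "effort": joint torques, N m; "position": TCP position; "tool_rot": TCP orientation; "force": force on the tool from outside, world axes, zero at the start; "wrist_torque": the same for the moment, N m; "grip_width": opening from 0.0 (shut) to 1.0 (fully open).
Only numpy, scipy, OpenCV 4.12 (cv2) and the standard library are available. Lean on these libraries where they do the work, as an engineer would, in place of code of your own. Each camera call takes 0.05 s, during which the arm holds its last target. There are 200 camera calls.

## Working session

There is one attempt and no reset: what is moved stays moved. The work goes in short steps, Python scripts to look and compute and a tool call to move; the robot and the scene stay as the last step left them, time stands still between calls to the robot, and variables do not carry over. Pictures are saved under pics/ and viewed, about 8 in all and at most 12, crops included, and the job is handed in when it is done.

Besides the shell and the picture viewer there is one more tool, called by a JSON object that holds its "op" and its "data", one argument or row to a line. move_arm: Moves the arm, as the interface text tells. Its arguments: {"type":"object","properties":{"rows":{"type":"array"},"newtons":{"type":"number"}},"required":["rows"]}

```bash
mkdir -p pics; ls; cat > h.py <<'E'
import numpy as np,cv2
from scipy.spatial.transform import Rotation as R
from rig import status,eyes,order
def rot(a):
    a=np.array(a,float)
    return a if a.shape==(3,3) else (R.from_rotvec(a).as_matrix() if a.size==3 else R.from_quat(a).as_matrix())
def cloud(cam):
    c=eyes.get_calibration(cam); im,d=eyes.get_image(cam)
    K=np.array(c['K'],float)
    v,u=np.mgrid[0:400,0:640]
    xd=np.stack([(u-K[0,2])/K[0,0],(v-K[1,2])/K[1,1]],-1)
    x=xd.copy()
    for _ in range(8): x=xd/(1+c['k1']*(x**2).sum(-1,keepdims=True))
    P=np.concatenate([x,np.ones((400,640,1))],-1)*d[...,None]
    W=P@rot(c['attitude']).T+np.array(c['xyz']); W[d==0]=np.nan
    return im,d,W
def proj(cam,p):
    c=eyes.get_calibration(cam);K=np.array(c['K'])
    q=rot(c['attitude']).T@(np.array(p)-np.array(c['xyz']))
    x=q[:2]/q[2]; x=x*(1+c['k1']*(x@x)); return K[0,0]*x[0]+K[0,2],K[1,1]*x[1]+K[1,2]
E
python3 - <<'E'
from h import *
s=status.observe();print(s)
for c in ['scene','top']:
    im,d,W=cloud(c);print(c,eyes.get_calibration(c))
    cv2.imwrite(f'pics/{c}0.png',im[...,::-1])
    for l in ['press','grip','pivot','gluepot','ram']:
        for r in eyes.recognise(l,c)[:2]:
            b=r['bbox'];u,v=int(b[0]*640),int(b[1]*400);print(l,round(r['confidence'],2),u,v,int(b[2]*640),int(b[3]*400),np.round(W[v,u],3))
E
```

```text
pics
{'time_s': 0.0, 'qpos': array([ 1.18449985e+00,  4.94146286e-01,  1.34612182e+00,  2.61064108e-06,
        1.30249994e+00, -9.54669773e-02]), 'qd': array([-2.66896613e-05,  6.00675848e-05, -1.18676547e-03,  1.34178330e-03,
       -7.00276444e-04,  1.43401740e-04]), 'effort': array([ 2.11918959e-03, -8.82162523e+01, -3.83864379e+01,  1.78737093e-05,
        1.03554415e-02,  1.34685492e-04]), 'position': array([0.17905311, 0.59841666, 0.21672636]), 'tool_rot': array([-4.55185635e-01, -3.10815542e+00,  1.79189191e-03]), 'force': array([ 0.47489018, -0.17641469, -0.23939604]), 'wrist_torque': array([-0.0052537 , -0.00449245,  0.02779649]), 'grip_width': 1.0007964081791865}
scene {'K': array([[424.03101208,   0.        , 326.59318724],
       [  0.        , 424.03101208, 197.0789173 ],
       [  0.        ,   0.        ,   1.        ]]), 'k1': -0.1120426695232848, 'xyz': array([ 0.98311742, -0.15675475,  0.66834111]), 'attitude': array([-2.06445036, -1.50453063,  0.54100082])}
press 0.68 390 177 146 127 [0.532 0.099 0.087]
grip 0.89 382 132 24 41 [0.544 0.066 0.219]
grip 0.29 386 175 52 25 [0.527 0.093 0.09 ]
pivot 0.82 382 135 25 34 [0.548 0.064 0.216]
gluepot 0.9 291 158 30 45 [ 0.408 -0.057  0.065]
ram 0.92 385 175 50 28 [0.527 0.091 0.09 ]
top {'K': array([[450.58205812,   0.        , 319.93786788],
       [  0.        , 450.58205812, 198.73171373],
       [  0.        ,   0.        ,   1.        ]]), 'k1': -0.035902447969402604, 'xyz': array([ 0.45236215, -0.05535511,  0.81665489]), 'attitude': array([-2.07343221,  2.15469606, -0.21424444])}
press 0.92 221 264 188 146 [0.496 0.087 0.172]
press 0.62 225 230 37 44 [0.537 0.071 0.221]
grip 0.86 226 230 44 44 [0.537 0.07  0.221]
pivot 0.61 227 229 41 39 [0.539 0.069 0.219]
gluepot 0.59 324 330 35 36 [ 0.392 -0.056  0.084]
ram 0.66 224 259 48 53 [0.502 0.082 0.175]
```

```bash
python3 - <<'E'
from h import *
im,d,W=cloud('top')
cv2.imwrite('pics/top1.png',cv2.resize(im[150:370,110:360],None,fx=3,fy=2.7)[...,::-1])
np.save('wt.npy',W)
z=W[...,2];inr=(W[...,0]>.3)&(W[...,0]<.7)&(W[...,1]>-.15)&(W[...,1]<.25)
b=inr&(z>.15)&(z<.166); p=W[b][:,:2].astype(np.float32)
print('beam',b.sum(),cv2.minAreaRect(p))
g=inr&(z>.188)&(z<.205);print('arm',g.sum(),cv2.minAreaRect(W[g][:,:2].astype(np.float32)),W[g].mean(0))
g=inr&(z>.207)&(z<.3);q=W[g];print('handle',len(q));m=q[:,:2].mean(0);w,V=np.linalg.eigh(np.cov((q[:,:2]-m).T));t=(q[:,:2]-m)@V[:,1];print(m,V[:,1],t.min(),t.max(),np.polyfit(t,q[:,2],1))
g=inr&(z>.01)&(z<.03)&(W[...,0]>.3)&(W[...,1]>-.08);print('base',g.sum(),cv2.minAreaRect(W[g][:,:2].astype(np.float32)))
g=inr&(z>.08)&(z<.09)&(W[...,1]<0)&(W[...,0]<.45);print('pot',g.sum(),W[g].mean(0),cv2.minAreaRect(W[g][:,:2].astype(np.float32)))
for zz in np.arange(0.14,0.26,.01): print(round(zz,2),(inr&(z>zz)&(z<zz+.01)).sum(),end='; ')
E
```

```text
beam 3828 ((0.510683536529541, 0.10202175378799438), (0.25376805663108826, 0.0613110177218914), 70.73441314697266)
arm 741 ((0.5329440832138062, 0.08266696333885193), (0.04331612586975098, 0.10059994459152222), 48.51292037963867) [0.51283998 0.0953163  0.1966131 ]
handle 777
[0.54057096 0.06863165] [-0.69237132  0.72154137] -0.035453354775352316 0.03848828054986157 [0.12371328 0.21778977]
base 9107 ((0.5040624141693115, 0.07421183586120605), (0.31953468918800354, 0.20181553065776825), 74.2955322265625)
pot 706 [ 0.38924211 -0.05184174  0.08428895] ((0.38919955492019653, -0.05192602053284645), (0.04552878439426422, 0.045527875423431396), 16.9529972076416)
0.14 14; 0.15 2524; 0.16 1929; 0.17 259; 0.18 44; 0.19 718; 0.2 30; 0.21 528; 0.22 235; 0.23 0; 0.24 0; 0.25 0;
```

View pics/top1.png

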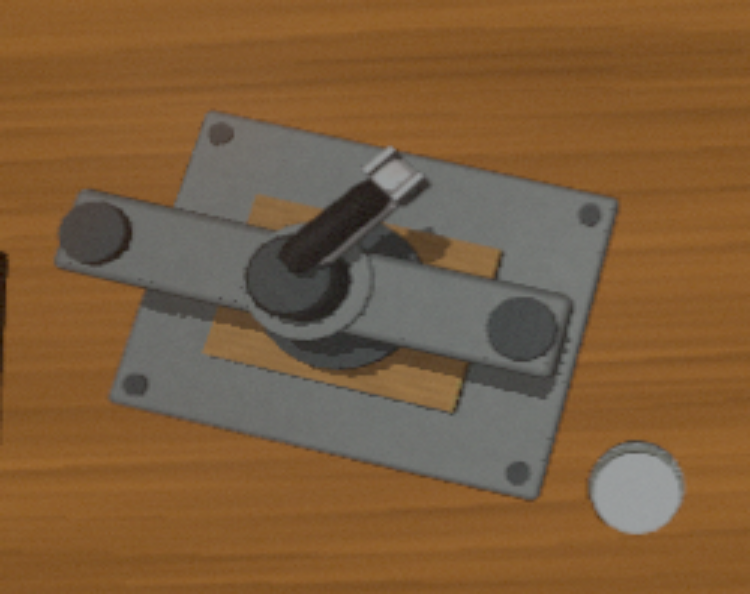

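View pics/scene0.png

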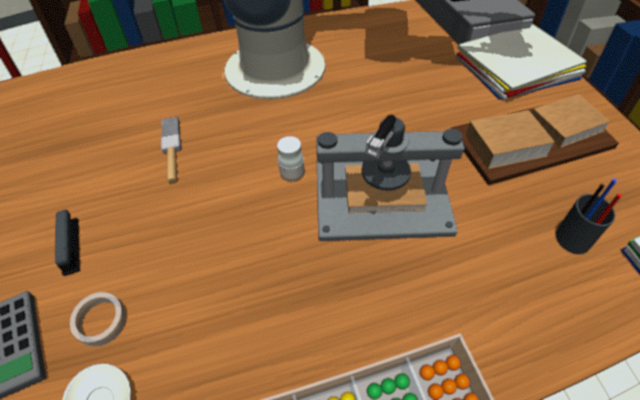

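```bash
python3 - <<'E'
from h import *
W=np.load('wt.npy');z=W[...,2]
inr=(W[...,0]>.3)&(W[...,0]<.7)&(W[...,1]>-.15)&(W[...,1]<.3)
g=inr&(z>.1665)&(z<.178);n,l,st,c=cv2.connectedComponentsWithStats(g.astype(np.uint8))
cs=[]
for i in range(1,n):
    if st[i,4]>60: p=W[l==i];r=cv2.minEnclosingCircle(p[:,:2].astype(np.float32));print(st[i,4],p.mean(0).round(4),r)
# handle points by hull
g=inr&(z>.207);q=W[g]
d=np.array([.6924,-.7215]);n_=np.array([.7215,.6924])
for a0 in np.arange(-.06,.09,.01):
    t=(q[:,:2]-[.505,.105])@d
    s=q[(t>a0)&(t<a0+.01)]
    if len(s): e=(s[:,:2]-[.505,.105])@n_;print(round(a0,2),len(s),s[:,2].mean().round(4),s[:,2].max().round(4),e.min().round(4),e.max().round(4))
# from scene: book, plate
im,dd,S=cloud('scene');
g=(S[...,0]>.4)&(S[...,0]<.62)&(S[...,1]>-.02)&(S[...,1]<.2)
h,b=np.histogram(S[g][:,2],np.arange(0,.24,.004));print(list(zip(b.round(3),h)))
cv2.imwrite('pics/scene1.png',cv2.resize(im[95:255,300:480],None,fx=4,fy=3.7)[...,::-1])
s=status.observe();print(rot(s['tool_rot']).round(3))
E
```

```text
389 [0.5409 0.2056 0.1693] ((0.5409095883369446, 0.20590676367282867), 0.01674169860780239)
421 [ 0.4823 -0.0014  0.1693] ((0.4821331202983856, -0.0009028079221025109), 0.01684742420911789)
0.01 67 0.221 0.2253 -0.0061 0.0097
0.02 100 0.2214 0.2258 -0.007 0.0098
0.03 105 0.2202 0.2241 -0.0076 0.0101
0.04 103 0.2188 0.2222 -0.0074 0.0102
0.05 102 0.2173 0.2207 -0.0072 0.0102
0.06 92 0.2155 0.2196 -0.01 0.0121
0.07 146 0.2147 0.2196 -0.0118 0.0126
0.08 62 0.2142 0.2189 -0.0109 0.0128
[(np.float64(0.0), np.int64(213)), (np.float64(0.004), np.int64(84)), (np.float64(0.008), np.int64(98)), (np.float64(0.012), np.int64(233)), (np.float64(0.016), np.int64(3552)), (np.float64(0.02), np.int64(528)), (np.float64(0.024), np.int64(130)), (np.float64(0.028), np.int64(128)), (np.float64(0.032), np.int64(123)), (np.float64(0.036), np.int64(1966)), (np.float64(0.04), np.int64(97)), (np.float64(0.044), np.int64(27)), (np.float64(0.048), np.int64(26)), (np.float64(0.052), np.int64(26)), (np.float64(0.056), np.int64(28)), (np.float64(0.06), np.int64(25)), (np.float64(0.064), np.int64(32)), (np.float64(
[... 833 characters left out ...]
np.float64(0.164), np.int64(165)), (np.float64(0.168), np.int64(219)), (np.float64(0.172), np.int64(24)), (np.float64(0.176), np.int64(33)), (np.float64(0.18), np.int64(21)), (np.float64(0.184), np.int64(22)), (np.float64(0.188), np.int64(48)), (np.float64(0.192), np.int64(150)), (np.float64(0.196), np.int64(150)), (np.float64(0.2), np.int64(22)), (np.float64(0.204), np.int64(34)), (np.float64(0.208), np.int64(62)), (np.float64(0.212), np.int64(160)), (np.float64(0.216), np.int64(159)), (np.float64(0.22), np.int64(94)), (np.float64(0.224), np.int64(0)), (np.float64(0.228), np.int64(0)), (np.float64(0.232), np.int64(0))]
[[-0.958  0.287 -0.   ]
 [ 0.287  0.958  0.   ]
 [ 0.     0.    -1.   ]]
```

View pics/scene1.png

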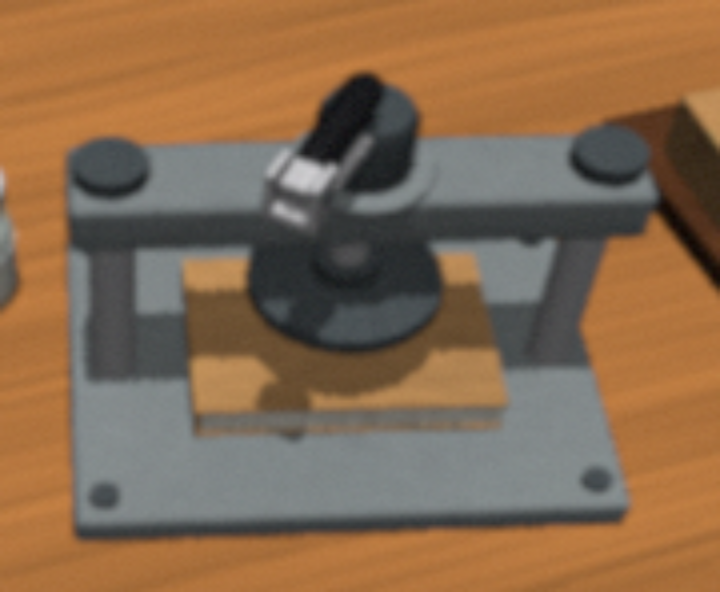

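{"op": "move_arm", "data": {
  "rows": [
    [[0,0,-2],[0,0,7.75],1],
    [[0,0,-2],[0,0,7.75],1],
    [[0,0,-2],[0,0,7.75],1],
    [[0,0,-2],[0,0,7.75],1],
    [[-3,-0.45,0],[0,0,0],1],
    [[-3,-0.45,0],[0,0,0],1],
    [[-3,-0.45,0],[0,0,0],1],
    [[-3,-0.45,0],[0,0,0],1],
    [[-3,-0.45,0],[0,0,0],1],
    [[-3,-0.45,0],[0,0,0],1]
  ]
}}

```text
time_s: 1.7
position: [0.281, 0.4465, 0.2974]
tool_rot: [1.269, 2.874, 0.0]
force: [0.1, 0.1, -0.4]
grip_width: 0.999
```

{"op": "move_arm", "data": {
  "rows": [
    [[-3,-0.45,0],[0,0,0],1],
    [[-3,-0.45,0],[0,0,0],1],
    [[-3,-0.45,0],[0,0,0],1],
    [[-3,-0.45,0],[0,0,0],1],
    [[-3,-0.45,0],[0,0,0],1],
    [[-3,-0.45,0],[0,0,0],1],
    [[-3,-0.45,0],[0,0,0],1],
    [[-3,-0.45,0],[0,0,0],1],
    [[0,0,0],[0,0,0],1]
  ]
}}

```text
time_s: 2.6
position: [0.4171, 0.2436, 0.2974]
tool_rot: [1.273, 2.871, -0.0]
force: [0.6, 0.6, 0.2]
grip_width: 0.996
```

{"op": "move_arm", "data": {
  "rows": [
    [[-3.2,-0.4,0],[0,0,0],1],
    [[-3.2,-0.4,0],[0,0,0],1],
    [[-3.2,-0.4,0],[0,0,0],1],
    [[-3.2,-0.4,0],[0,0,0],1],
    [[-3.2,-0.5,0],[0,0,0],1],
    [[-3.2,-0.5,0],[0,0,0],1],
    [[0,0,0],[0,0,0],1],
    [[0,0,0],[0,0,0],1]
  ]
}}

```text
time_s: 3.4
position: [0.5255, 0.0865, 0.2971]
tool_rot: [-1.271, -2.873, -0.0]
force: [0.6, 0.3, 0.5]
grip_width: 1.002
```

```bash
cat > m.py <<'E'
from h import *
s=status.observe();T=rot(s['tool_rot']);p=s['position'];print(p,s['force'])
im,d,W=cloud('wrist');print(eyes.get_calibration('wrist')['xyz'])
cv2.imwrite('pics/w0.png',im[...,::-1])
z=W[...,2];ok=np.isfinite(z)&(np.linalg.norm(W[...,:2]-[.51,.10],axis=-1)<.13)
L=(W-p)@T   # tool frame
g=ok&(z>.205)&(z<.232);q=L[g];zz=W[g][:,2];print(g.sum())
if g.sum():
    for a in np.arange(q[:,0].min(),q[:,0].max(),.008):
        m=(q[:,0]>=a)&(q[:,0]<a+.008);m2=m
        if m.sum()>5: print(round(a*1e3),m.sum(),'y',(q[m,1].min()*1e3).round(1),(q[m,1].max()*1e3).round(1),'z',zz[m].max().round(4))
for P in [[.5116,.1021,.208],[.5587,.0505,.208],[.5287,.0833,.2145]]: print(np.round(proj('wrist',P)), ((np.array(P)-p)@T).round(4))
for l in ['grip','pivot']: print(l,[(r['confidence'],np.round(np.array(r['bbox'])*[640,400,640,400])) for r in eyes.recognise(l,'wrist')[:2]])
E
python3 m.py
```

```text
[0.52551678 0.08651287 0.29712613] [0.61909956 0.32925531 0.48553483]
[0.46826128 0.14890698 0.45413112]
1821
-57 154 y -12.9 12.0 z 0.2195
-49 219 y -12.9 12.1 z 0.2192
-41 191 y -12.1 10.8 z 0.22
-33 172 y -10.0 8.3 z 0.2209
-25 184 y -9.9 8.1 z 0.2225
-17 182 y -9.7 8.0 z 0.2236
-9 193 y -10.5 7.9 z 0.2249
-1 209 y -10.4 7.8 z 0.226
7 214 y -9.3 7.7 z 0.2257
15 103 y -7.7 5.2 z 0.2243
[314. 172.] [0.0208 0.0002 0.0891]
[314. 248.] [-0.049   0.0003  0.0891]
[314. 204.] [-0.0046  0.0002  0.0826]
grip [(0.76, array([311., 216.,  26.,  79.])), (0.15, array([312., 199.,  52., 122.]))]
pivot [(0.82, array([311., 217.,  23.,  79.]))]
```

View pics/w0.png

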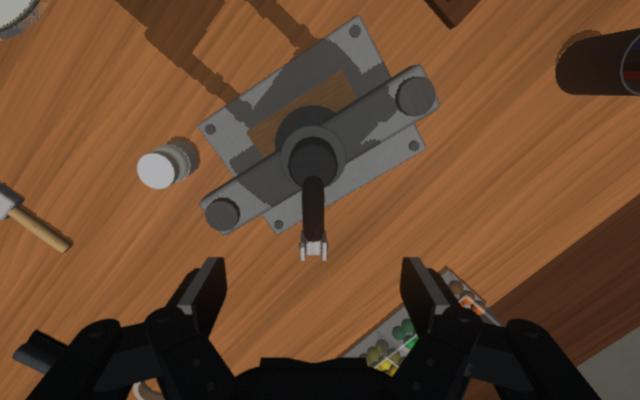

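{"op": "move_arm", "data": {
  "rows": [
    [[-0.45,-0.07,1.5],[0,0,0],1],
    [[0,0,2],[0,0,0],1],
    [[0,0,2],[0,0,0],0.3],
    [[0,0,1.5],[0,0,0],0],
    [[0,0,1],[0,0,0],-0.3],
    [[0,0,0.1],[0,0,0],-0.3],
    [[0,0,0],[0,0,0],-0.3]
  ],
  "newtons": 25
}}

```text
time_s: 4.25
position: [0.5282, 0.083, 0.2167]
tool_rot: [1.268, 2.874, 0.0]
force: [0.3, -0.6, 0.3]
grip_width: 0.352
```

{"op": "move_arm", "data": {
  "rows": [
    [[0,0,0],[0,0,0],-1],
    [[0,0,0],[0,0,0],-1],
    [[0,0,0],[0,0,0],-1],
    [[0,0,0],[0,0,0],-1],
    [[0,0,0],[0,0,0],-1],
    [[0,0,0],[0,0,0],-1],
    [[0,0,0],[0,0,0],-1],
    [[0,0,0],[0,0,0],-1]
  ],
  "newtons": 25
}}

```text
time_s: 5.05
position: [0.5281, 0.0826, 0.2163]
tool_rot: [-1.269, -2.874, 0.0]
force: [-0.1, -0.3, -0.6]
grip_width: -0.0
```

```bash
python3 m.py; python3 - <<'E'
import cv2
im=cv2.imread('pics/w0.png');cv2.imwrite('pics/w1.png',cv2.resize(im[100:360,180:450],None,fx=2.5,fy=2.2))
E
```

```text
[0.52812166 0.08263029 0.21626499] [-0.06327512 -0.34410034 -0.59785242]
[0.47112099 0.14456081 0.37315453]
1146
-6 46 y -9.6 8.9 z 0.2204
2 303 y -9.6 8.7 z 0.2254
10 446 y -8.8 8.6 z 0.2259
18 351 y -7.6 7.2 z 0.2246
[315. 199.] [0.0255 0.0009 0.0083]
[315. 301.] [-0.0443  0.001   0.0083]
[315. 244.] [0.0001 0.0009 0.0018]
grip [(0.9, array([313., 228.,  32.,  48.]))]
pivot [(0.83, array([312., 229.,  32.,  44.]))]
```

View pics/w1.png

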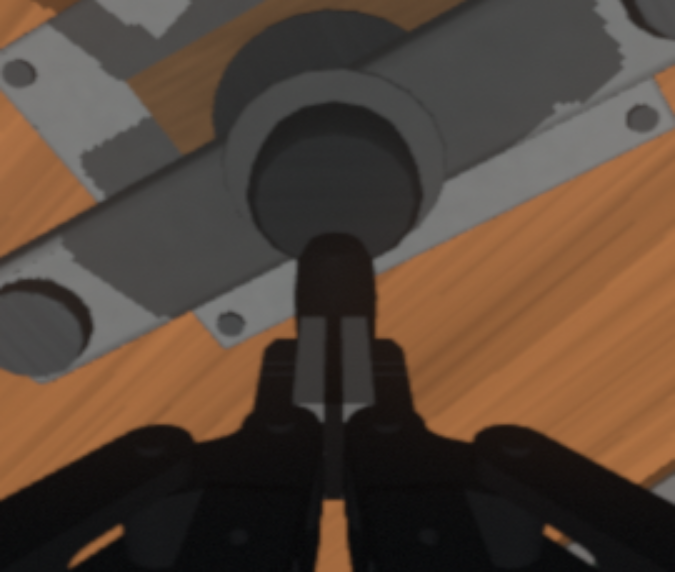

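```bash
python3 - <<'E'
from h import *
s=status.observe();T=rot(s['tool_rot']);p=s['position'];print(s['grip_width'])
im,d,W=cloud('wrist');L=(W-p)@T*1e3
for col in (302,313,326):
  for v in range(205,300,7): print(col,v,L[v,col].round(1),im[v,col],W[v,col,2].round(4))
im,d,W=cloud('scene')
cv2.imwrite('pics/s2.png',cv2.resize(im[90:210,320:460],None,fx=5,fy=5)[...,::-1])
E
```

```text
0.0019845192349355213
302 205 [18.2 -7.2 17.8] [46 46 46] 0.1985
302 212 [21.7 -6.4 -2.1] [33 30 29] 0.2184
302 219 [18.9 -6.4 -5.3] [28 22 20] 0.2216
302 226 [14.6 -6.4 -4.8] [28 24 21] 0.2211
302 233 [10.3 -6.5 -4.7] [29 24 22] 0.221
302 240 [ 6.6 -6.5 -5.6] [30 24 22] 0.2219
302 247 [ 10.9  -5.9 -21.6] [60 57 56] 0.2379
302 254 [ 10.8  -5.7 -28.2] [59 56 54] 0.2445
302 261 [ 10.3  -5.5 -33.7] [59 56 54] 0.2499
302 268 [ 10.5  -5.3 -39.9] [60 57 56] 0.2562
302 275 [ 10.8  -5.1 -45.7] [59 57 55] 0.262
302 282 [ 11.3  -4.9 -51.5] [59 58 57] 0.2678
302 289 [ 11.4  -4.7 -56.1] [21 17 17] 0.2724
302 296 [nan nan nan] [17 14 14] nan
313 205 [18.4 -0.5 17.3] [38 37 36] 0.199
313 212 [22.  -0.5 -2.9] [28 23 20] 0.2192
313 219 [19.6 -0.5 -6.8] [33 29 26] 0.2231
313 226 [16.2 -0.5 -8.3] [32 26 23] 0.2246
313 233 [12.2 -0.5 -8.5] [32 26 23] 0.2248
313 240 [ 8.  -0.5 -8.3] [31 25 22] 0.2246
313 247 [ 10.8  -0.5 -21.4] [29 22 20] 0.2377
313 254 [ 10.4  -0.5 -27.6] [28 20 17] 0.2439
313 261 [ 10.6  -0.5 -34.2] [27 20 18] 0.2505
313 268 [ 10.9  -0.4 -40.5] [25 19 16] 0.2568
313 275 [ 10.6  -0.4 -45.5] [25 19 17] 0.2618
313 282 [ 10.8  -0.4 -50.7] [22 17 14] 0.267
313 289 [  8.   -0.4 -51.5] [28 24 23] 0.2678
313 296 [  5.1  -0.4 -52.1] [27 23 23] 0.2683
326 205 [17.8  7.5 18.9] [47 45 45] 0.1974
326 212 [13.7  7.5 17.8] [43 39 37] 0.1985
326 219 [17.5  6.7 -1.9] [31 24 21] 0.2182
326 226 [14.5  6.6 -4.6] [32 25 21] 0.2209
326 233 [10.2  6.7 -4.3] [32 25 21] 0.2205
326 240 [ 5.7  6.8 -3.8] [31 23 20] 0.2201
326 247 [ 1.2  6.8 -3.7] [50 45 42] 0.22
326 254 [ 11.2   5.7 -29. ] [59 55 53] 0.2452
326 261 [ 10.7   5.5 -34.3] [58 55 53] 0.2506
326 268 [ 11.5   5.2 -41.4] [59 56 55] 0.2577
326 275 [ 10.5   5.  -45.3] [59 57 55] 0.2616
326 282 [ 10.7   4.8 -50.6] [59 57 55] 0.2669
326 289 [ 12.    4.5 -57.1] [21 17 16] 0.2733
326 296 [ 11.9   4.4 -61.1] [19 16 16] 0.2774
```

View pics/s2.png

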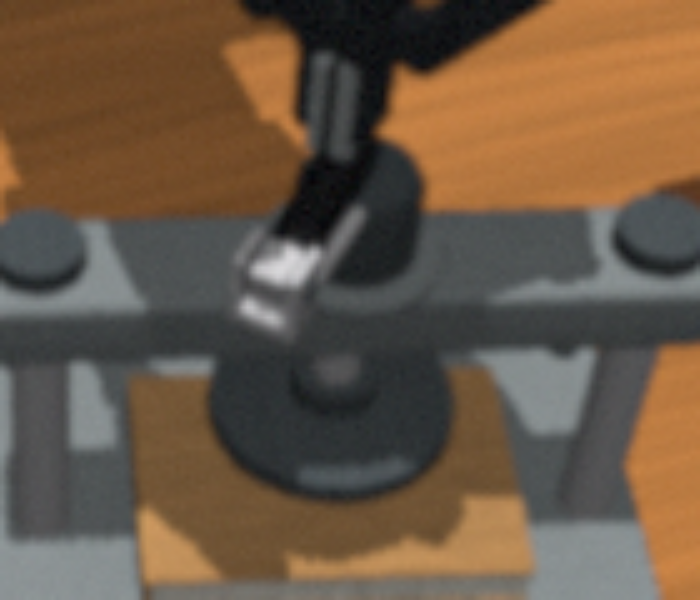

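```bash
python3 - <<'E'
from h import *
s=status.observe();T=rot(s['tool_rot']);p=s['position']
im,d,W=cloud('scene');L=(W-p)@T*1e3
for u in (384,387,390):
  for v in range(98,132,2): print(u,v,W[v,u].round(4),L[v,u].round(1),im[v,u])
print(proj('scene',p),proj('scene',p-[0,0,.014]))
E
```

```text
384 98 [0.5319 0.0688 0.2744] [-12.8  -6.5 -58.2] [19 16 23]
384 100 [0.5318 0.0693 0.2705] [-12.4  -6.3 -54.3] [52 57 60]
384 102 [0.5318 0.0696 0.2667] [-12.1  -6.  -50.5] [87 92 93]
384 104 [0.5313 0.0702 0.2624] [-11.3  -6.  -46.1] [72 76 75]
384 106 [0.5316 0.0704 0.2588] [-11.4  -5.6 -42.5] [66 69 70]
384 108 [0.5306 0.0713 0.2539] [-10.   -5.8 -37.7] [62 65 65]
384 110 [0.5313 0.0713 0.2506] [-10.5  -5.2 -34.3] [62 65 64]
384 112 [0.5326 0.0711 0.2477] [-11.5  -4.5 -31.5] [57 60 60]
384 114 [0.5317 0.0719 0.2429] [-10.4  -4.5 -26.6] [51 56 56]
384 116 [0.5343 0.071  0.2412] [-12.7  -3.3 -25. ] [47 50 51]
384 118 [0.5332 0.0719 0.2361] [-11.4  -3.4 -19.9] [41 43 44]
384 120 [0.5329 0.0725 0.2316] [-10.7  -3.3 -15.4] [28 31 33]
384 122 [0.5263 0.0763 0.221 ] [-3.5 -5.6 -4.7] [ 8  6 11]
384 124 [0.5291 0.0752 0.2194] [-6.1 -4.2 -3.2] [18 23 22]
384 126 [0.5335 0.0734 0.2195] [-10.4  -2.2  -3.3] [15 18 20]
384 128 [0.5373 0.0719 0.219 ] [-14.1  -0.4  -2.8] [17 17 19]
384 130 [0.5423 0.0697 0.2198] [-19.1   1.8  -3.6] [16 19 14]
387 98 [0.5316 0.0739 0.273 ] [ -8.8  -3.3 -56.7] [13
[... 1452 characters left out ...]
[ -9.8   4.5 -34. ] [58 59 58]
390 114 [0.5375 0.0791 0.2457] [ -9.    4.6 -29.5] [47 48 51]
390 116 [0.5373 0.0796 0.2415] [ -8.5   4.8 -25.2] [45 47 47]
390 118 [0.5365 0.0805 0.2366] [ -7.3   4.8 -20.3] [45 47 47]
390 120 [0.5339 0.0823 0.2299] [ -4.2   4.1 -13.6] [53 54 55]
390 122 [0.5297 0.085  0.2215] [ 0.6  2.8 -5.2] [28 28 31]
390 124 [0.5317 0.0844 0.2191] [-1.1  3.9 -2.8] [17 17 18]
390 126 [0.5338 0.0837 0.2169] [-3.   5.  -0.7] [10 11 13]
390 128 [0.5378 0.0821 0.2166] [-6.9  6.8 -0.3] [19 20 20]
390 130 [0.5378 0.0826 0.2122] [-6.6  7.1  4. ] [36 40 41]
(np.float64(387.8845200538458), np.float64(124.15273094255289)) (np.float64(387.0527209282706), np.float64(130.6986227700135))
```

{"op": "move_arm", "data": {
  "rows": [
    [[0,0,0],[0,0,0],0],
    [[0,0,0],[0,0,0],0],
    [[0,0,0],[0,0,0],0],
    [[0,0,0],[0,0,0],0],
    [[0,0,0],[0,0,0],0],
    [[0,0,0.9],[0,0,0],0],
    [[0,0,0.9],[0,0,0],0],
    [[0,0,0.8],[0,0,0],0],
    [[0,0,0],[0,0,0],0]
  ],
  "newtons": 25
}}

```text
time_s: 6.25
position: [0.5273, 0.0826, 0.1887]
tool_rot: [-1.268, -2.872, 0.002]
force: [-1.2, -1.0, 0.4]
grip_width: 0.497
```

{"op": "move_arm", "data": {
  "rows": [
    [[0,0,0],[0,0,0],-1],
    [[0,0,0],[0,0,0],-1],
    [[0,0,0],[0,0,0],-1],
    [[0,0,0],[0,0,0],-1],
    [[0,0,0],[0,0,0],-1],
    [[0,0,0],[0,0,0],-1],
    [[0,0,0],[0,0,0],-1]
  ],
  "newtons": 25
}}

```text
time_s: 6.95
position: [0.5283, 0.0828, 0.1905]
tool_rot: [1.269, 2.873, 0.001]
force: [1.9, 4.5, 0.4]
grip_width: 0.206
```

```bash
python3 m.py; python3 - <<'E'
import cv2
im=cv2.imread('pics/w0.png');cv2.imwrite('pics/w2.png',cv2.resize(im[100:360,180:450],None,fx=2.5,fy=2.2))
E
```

```text
[0.52833904 0.08277374 0.19045376] [1.93635983 4.48435271 0.38866826]
[0.47127406 0.1446458  0.34732215]
6021
-52 306 y -12.6 12.4 z 0.2193
-44 520 y -13.2 13.0 z 0.2195
-36 473 y -11.6 11.3 z 0.2199
-28 373 y -9.5 8.7 z 0.2212
-20 408 y -9.4 8.5 z 0.2224
-12 478 y -9.6 8.4 z 0.2319
-4 538 y -9.6 8.3 z 0.231
4 1908 y -23.2 21.9 z 0.232
12 612 y -15.7 10.6 z 0.2313
20 405 y -7.5 6.1 z 0.2241
[315. 216.] [ 0.0256  0.0007 -0.0176]
[315. 330.] [-0.0443  0.0007 -0.0175]
[315. 269.] [ 0.0001  0.0006 -0.024 ]
grip [(0.73, array([314., 284.,  40., 122.]))]
pivot [(0.81, array([312., 288.,  41., 119.])), (0.17, array([118., 187.,  97.,  67.]))]
```

View pics/w2.png

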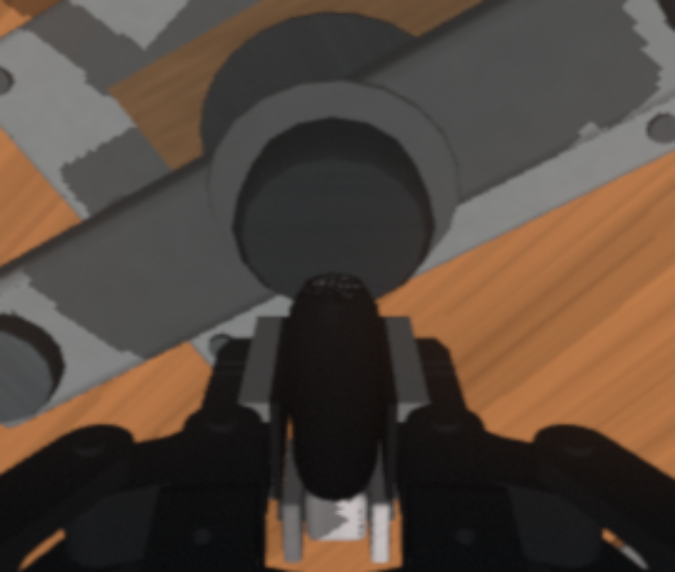

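{"op": "move_arm", "data": {
  "rows": [
    [[-0.11,0,-0.53],[0,0,0],-1],
    [[-0.17,0,-0.51],[0,0,0],-1],
    [[-0.23,0,-0.49],[0,0,0],-1],
    [[-0.28,0,-0.45],[0,0,0],-1],
    [[-0.34,0,-0.42],[0,0,0],-1],
    [[-0.39,0,-0.37],[0,0,0],-1],
    [[0,0,0],[0,0,0],-1]
  ],
  "newtons": 25
}}

```text
time_s: 7.8
position: [0.5385, 0.0716, 0.2182]
tool_rot: [-1.27, -2.873, -0.001]
force: [1.4, 5.8, 0.6]
grip_width: 0.206
```

```bash
python3 -c "
from rig import status;s=status.observe();print(s['force'],s['wrist_torque'],s['position'],s['grip_width'])"; python3 m.py|head -12
```

```text
[1.35781941 5.76990453 0.64055955] [ 1.17000844 -0.2731962   0.08886693] [0.53850879 0.07158698 0.21819204] 0.20566190477998916
[0.53850879 0.07158698 0.21819204] [1.35781941 5.76990453 0.64055955]
[0.48144638 0.1334701  0.37502925]
315
-37 144 y -11.5 10.0 z 0.2194
-29 114 y -10.7 9.2 z 0.2282
-21 54 y -10.6 9.1 z 0.2318
[315. 172.] [0.0407 0.0006 0.0102]
[315. 279.] [-0.0292  0.0007  0.0102]
[315. 219.] [0.0153 0.0006 0.0037]
grip [(0.92, array([314., 264.,  37.,  55.]))]
pivot [(0.73, array([314., 266.,  41.,  49.]))]
```

{"op": "move_arm", "data": {
  "rows": [
    [[-0.43,0.03,-0.33],[0,0,0],-1],
    [[-0.46,0,-0.27],[0,0,0],-1],
    [[-0.49,0,-0.22],[0,0,0],-1],
    [[-0.51,0,-0.15],[0,0,0],-1],
    [[-0.53,0,-0.09],[0,0,0],-1],
    [[-0.49,0,-0.03],[0,0,0],-1],
    [[-0.1,0,0],[0,0,0],-1],
    [[0,0,0],[0,0,0],-1]
  ],
  "newtons": 25
}}

```text
time_s: 8.75
position: [0.559, 0.0495, 0.2295]
tool_rot: [1.269, 2.873, 0.001]
force: [-0.1, 4.6, 8.8]
grip_width: 0.205
```

```bash
python3 m.py; python3 - <<'E'
from h import *
im,d,W=cloud('scene')
cv2.imwrite('pics/s3.png',cv2.resize(im[90:210,320:460],None,fx=5,fy=5)[...,::-1])
E
```

```text
[0.55901675 0.04952747 0.22947809] [-0.13152742  4.57393891  8.84207479]
[0.50192149 0.11139155 0.3863664 ]
626
-4 82 y -13.0 12.1 z 0.2197
4 474 y -13.2 12.2 z 0.2316
12 70 y -5.4 3.5 z 0.232
[314. 115.] [0.0708 0.0003 0.0215]
[314. 228.] [0.0009 0.0004 0.0215]
[314. 162.] [0.0454 0.0003 0.015 ]
grip [(0.55, array([312., 253.,  46.,  76.]))]
pivot [(0.89, array([311., 254.,  39.,  71.]))]
```

View pics/s3.png

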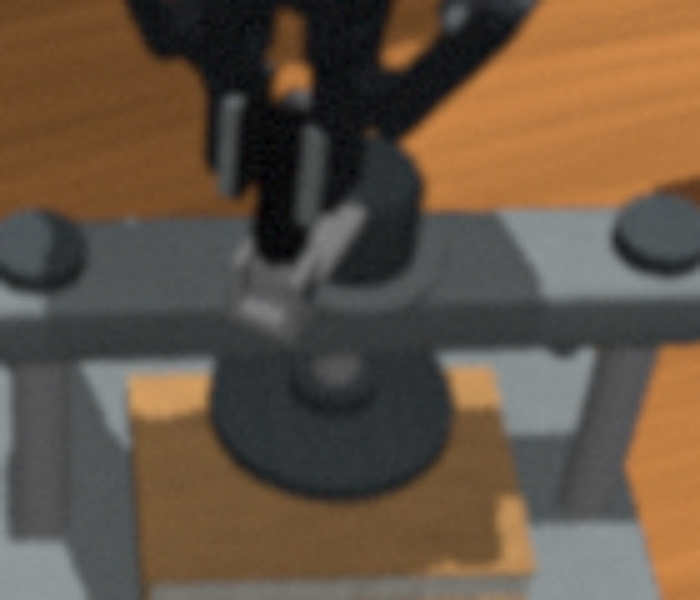

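{"op": "move_arm", "data": {
  "rows": [
    [[-0.1,0,0.05],[0,0,0],-1],
    [[-0.1,0,0.05],[0,0,0],-1],
    [[0,0,0],[0,0,0],-1],
    [[0,0,0],[0,0,0],-1]
  ],
  "newtons": 40
}}

```text
time_s: 9.35
position: [0.5604, 0.0483, 0.2293]
tool_rot: [1.269, 2.873, 0.002]
force: [-3.3, 5.3, 19.9]
grip_width: 0.202
```

{"op": "move_arm", "data": {
  "rows": [
    [[-0.1,0,-0.1],[0,0,0],-1],
    [[-0.1,0,-0.1],[0,0,0],-1],
    [[0,0,0],[0,0,0],-1],
    [[0,0,0],[0,0,0],-1]
  ]
}}

```text
time_s: 9.75
position: [0.5611, 0.047, 0.2298]
tool_rot: [-1.269, -2.873, -0.001]
force: [1.2, 7.7, 2.2]
grip_width: 0.199
```

{"op": "move_arm", "data": {
  "rows": [
    [[0,0,0],[0,0,0],0],
    [[0,0,0],[0,0,0],0],
    [[0,0,0],[0,0,0],0],
    [[0,0,0],[0,0,0],0]
  ]
}}

```text
time_s: 10.15
position: [0.5614, 0.0462, 0.2298]
tool_rot: [-1.269, -2.874, 0.001]
force: [-0.3, -0.9, 1.0]
grip_width: 0.498
```

```bash
python3 - <<'E'
from h import *
s=status.observe();print(s['position'],s['force'],s['grip_width'])
T=rot(s['tool_rot'])
piv=np.array([.5587,.0505,.208])
for c in ['scene','wrist']:
    im,d,W=cloud(c);L=(W-piv)@T*1e3
    m=(abs(L[...,0])<25)&(abs(L[...,1])<11)&(L[...,2]<-12)&(L[...,2]>-75)
    q=L[m];print(c,m.sum())
    for a in range(-76,-8,6):
        k=q[(q[:,2]>=a)&(q[:,2]<a+6)]
        if len(k)>3:print(-a-3,len(k),'x',k[:,0].min().round(1),np.median(k[:,0]).round(1),k[:,0].max().round(1),'y',k[:,1].min().round(1),np.median(k[:,1]).round(1),k[:,1].max().round(1))
    cv2.imwrite(f'pics/{c}4.png',im[...,::-1])
a=cv2.imread('pics/scene4.png')[90:210,320:460];b=cv2.imread('pics/wrist4.png')[100:360,180:450]
cv2.imwrite('pics/c4.png',np.hstack([cv2.resize(a,(400,400)),cv2.resize(b,(400,400))]))
E
```

```text
[0.56142661 0.04621793 0.22980705] [-0.26376172 -0.90429546  0.97000578] 0.49825496089560456
scene 400
67 37 x -4.3 2.3 8.6 y -8.1 -2.8 3.7
61 61 x -6.5 -2.4 9.1 y -9.8 0.3 6.2
55 45 x -7.5 -4.0 5.9 y -11.0 1.7 6.7
49 42 x -7.7 -4.9 3.6 y -9.9 0.3 7.0
43 42 x -8.2 -5.5 3.2 y -10.7 0.6 7.0
37 41 x -8.9 -5.6 4.6 y -9.0 0.6 7.1
31 34 x -9.0 -6.3 2.4 y -7.9 1.8 6.6
25 44 x -8.9 -5.9 5.1 y -10.4 1.1 6.9
19 31 x -9.3 -6.3 1.0 y -9.3 0.3 6.9
13 23 x -9.0 -6.9 1.9 y -8.2 1.0 6.4
wrist 2351
67 705 x -2.8 4.4 10.9 y -7.8 -0.8 6.1
61 444 x -2.3 9.4 12.0 y -8.9 -0.8 7.2
55 289 x 0.8 10.3 12.4 y -9.6 -1.3 8.1
49 211 x 4.6 10.5 12.5 y -9.8 -0.8 8.4
43 168 x 4.3 10.4 11.9 y -9.8 -0.8 8.3
37 153 x 4.4 10.3 11.8 y -9.6 -0.7 8.1
31 139 x 4.3 10.1 11.6 y -9.7 -1.3 8.0
25 126 x 3.8 9.5 11.2 y -9.6 -0.4 8.2
19 100 x 3.8 9.4 11.0 y -9.7 -1.0 7.9
13 16 x 3.1 9.6 10.3 y -8.8 -1.3 8.1
```

View pics/c4.png

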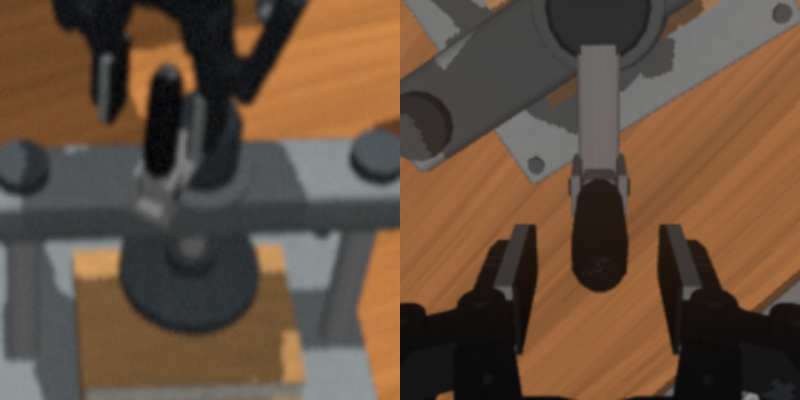

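{"op": "move_arm", "data": {
  "rows": [
    [[0,0,-2.5],[0,0,0],0],
    [[0,0,-2.5],[0,0,0],-1],
    [[1.7,0,0],[0,0,0],-1],
    [[1.7,0,0],[0,0,0],-1],
    [[0,0,0],[0,0,0],-1],
    [[0,0,0],[0,0,0],-1],
    [[0,0,2.2],[0,0,0],-1],
    [[0,0,2.2],[0,0,0],-1],
    [[0,0,0],[0,0,0],-1]
  ]
}}

```text
time_s: 11.15
position: [0.5371, 0.0713, 0.2331]
tool_rot: [-1.268, -2.869, 0.004]
force: [-0.4, 0.1, 1.2]
grip_width: -0.003
```

{"op": "move_arm", "data": {
  "rows": [
    [[-0.2,0,0],[0,0,0],-1],
    [[-0.2,0,0],[0,0,0],-1],
    [[-0.2,0,0],[0,0,0],-1],
    [[0,0,0],[0,0,0],-1]
  ]
}}

```text
time_s: 11.55
position: [0.5432, 0.0669, 0.2365]
tool_rot: [1.269, 2.873, 0.001]
force: [-0.1, -0.0, 0.2]
grip_width: -0.001
```

{"op": "move_arm", "data": {
  "rows": [
    [[-0.15,0,0],[0,0,0],-1],
    [[-0.1,0,0],[0,0,0],-1],
    [[0,0,0],[0,0,0],-1]
  ]
}}

```text
time_s: 11.85
position: [0.5442, 0.0655, 0.236]
tool_rot: [-1.269, -2.873, -0.001]
force: [-3.3, 3.3, 3.6]
grip_width: 0.002
```

{"op": "move_arm", "data": {
  "rows": [
    [[-0.1,0,0],[0,0,0],-1],
    [[0,0,0],[0,0,0],-1]
  ]
}}

```text
time_s: 12.05
position: [0.5444, 0.0651, 0.236]
tool_rot: [-1.269, -2.872, -0.001]
force: [-6.2, 7.3, 6.0]
grip_width: 0.004
```

{"op": "move_arm", "data": {
  "rows": [
    [[-0.1,0,0],[0,0,0],-1],
    [[0,0,0],[0,0,0],-1]
  ]
}}

```text
time_s: 12.25
position: [0.5446, 0.0648, 0.2359]
tool_rot: [-1.268, -2.872, -0.001]
force: [-7.8, 9.5, 7.8]
grip_width: -0.001
```

{"op": "move_arm", "data": {
  "rows": [
    [[-0.15,0,0],[0,0,0],-1],
    [[0,0,0],[0,0,0],-1],
    [[0.7,0,0],[0,0,0],-1],
    [[0.7,0,0],[0,0,0],-1],
    [[0,0,-2.3],[0,0,0],-1],
    [[0,0,-2.3],[0,0,0],-1],
    [[0,0,0],[0,0,0],-1]
  ]
}}

```text
time_s: 12.95
position: [0.5386, 0.0731, 0.2846]
tool_rot: [1.267, 2.87, 0.003]
force: [1.3, 0.1, -0.9]
grip_width: 0.0
```

```bash
cat > tilt.py <<'E'
from h import *
import sys
s=status.observe();print(s['position'],s['force'])
T=rot(s['tool_rot'])
piv=np.array([.5587,.0505,.208]) if len(sys.argv)<3 else np.array([float(sys.argv[1]),float(sys.argv[2]),.208])
ax=np.array([.5116,.1021,.208]);ex=(ax-piv);ex/=np.linalg.norm(ex);ey=np.cross([0,0,1],ex)
B=np.stack([ex,ey,[0,0,1]],1)
for c in ['scene','wrist','top']:
    im,d,W=cloud(c);L=(W-piv)@B*1e3
    m=(abs(L[...,0])<25)&(abs(L[...,1])<13)&(L[...,2]>12)&(L[...,2]<70)&(im.max(-1)<80)
    q=L[m];print(c,m.sum())
    for a in range(16,70,8):
        k=q[(q[:,2]>=a)&(q[:,2]<a+8)]
        if len(k)>5:print(a+4,len(k),'x',np.percentile(k[:,0],[5,50,95]).round(1),'y',np.percentile(k[:,1],[5,50,95]).round(1))
    t=q[q[:,2]>64.5] if (q[:,2]>64.5).sum()>5 else q
    print('top centre',t.mean(0).round(1), q[:,2].max().round(1))
E
python3 tilt.py
```

```text
[0.53863535 0.07313321 0.28464362] [ 1.26234402  0.13448785 -0.8777206 ]
scene 343
20 39 x [-9.2 -7.6 -1.3] y [-6.3 -0.8  8.1]
28 51 x [-9.8 -7.  -1.3] y [-6.6 -1.   9.2]
36 54 x [-9.5 -7.4 -1.3] y [-6.7 -1.1  8.5]
44 53 x [-9.1 -7.2  1.4] y [-6.7 -1.9  7.9]
52 59 x [-8.8 -6.6 -0. ] y [-6.5 -0.8  9.1]
60 55 x [-8.4 -5.6 -0.9] y [-4.9 -0.2  7.6]
68 14 x [-7.  -4.5  2.6] y [-3.3  2.   5.7]
top centre [-1.6  0.6 65.1] 65.9
wrist 196
20 94 x [ 4.4  8.7 10. ] y [-6.6  0.8  8.8]
28 84 x [ 7.2  9.3 10. ] y [-4.8  1.2  7. ]
top centre [ 8.6  1.  23.3] 33.1
top 238
20 16 x [-5.8  0.9  7.2] y [3.7 7.7 8.6]
28 16 x [-8.  -1.9  6.5] y [3.3 7.4 8.7]
36 21 x [-7.7  0.3  6.8] y [3.9 7.7 8.9]
44 20 x [-7.7 -1.   7.5] y [3.7 7.9 8.9]
52 31 x [-8.   0.2  8.3] y [1.3 7.1 8.7]
60 61 x [-7.6  0.2  7.2] y [-6.5  4.8  7.8]
68 72 x [-5.7  0.2  5. ] y [-5.6  0.8  5.6]
top centre [-0.4  0.6 65.6] 67.5
```

{"op": "move_arm", "data": {
  "rows": [
    [[0,0,0],[0,0,0],0],
    [[-1,0,0],[0,0,0],0],
    [[-1,-0.05,0],[0,0,0],0],
    [[-1.06,-0.05,0],[0,0,0],0],
    [[0,0,2.2],[0,0,0],0],
    [[0,0,2.2],[0,0,0],0],
    [[0,0,2.2],[0,0,0],0],
    [[0,0,0],[0,0,0],0]
  ]
}}

```text
time_s: 13.9
position: [0.5561, 0.049, 0.2133]
tool_rot: [-1.269, -2.87, 0.003]
force: [-1.0, -1.0, 0.5]
grip_width: 0.5
```

```bash
python3 - <<'E'
from h import *
s=status.observe();T=rot(s['tool_rot']);print(s['position'],s['force'],s['grip_width'],((np.array([.5587,.0505,.208])-s['position'])@T*100).round(2),s['qpos'].round(2))
a=np.radians(np.arange(0,541,9));p=7.1*np.stack([-np.cos(a),-np.sin(a)],1)
for i,r in enumerate(np.diff(p,axis=0)[:40]): print(9*(i+1),r.round(2))
E
```

```text
[0.55611907 0.04901554 0.21331889] [-0.95490639 -0.95503715  0.53863039] 0.49959224317047063 [-0.07  0.29  0.53] [-0.02  0.41  1.51 -0.    1.23 -0.76]
9 [ 0.09 -1.11]
18 [ 0.26 -1.08]
27 [ 0.43 -1.03]
36 [ 0.58 -0.95]
45 [ 0.72 -0.85]
54 [ 0.85 -0.72]
63 [ 0.95 -0.58]
72 [ 1.03 -0.43]
81 [ 1.08 -0.26]
90 [ 1.11 -0.09]
99 [1.11 0.09]
108 [1.08 0.26]
117 [1.03 0.43]
126 [0.95 0.58]
135 [0.85 0.72]
144 [0.72 0.85]
153 [0.58 0.95]
162 [0.43 1.03]
171 [0.26 1.08]
180 [0.09 1.11]
189 [-0.09  1.11]
198 [-0.26  1.08]
207 [-0.43  1.03]
216 [-0.58  0.95]
225 [-0.72  0.85]
234 [-0.85  0.72]
243 [-0.95  0.58]
252 [-1.03  0.43]
261 [-1.08  0.26]
270 [-1.11  0.09]
279 [-1.11 -0.09]
288 [-1.08 -0.26]
297 [-1.03 -0.43]
306 [-0.95 -0.58]
315 [-0.85 -0.72]
324 [-0.72 -0.85]
333 [-0.58 -0.95]
342 [-0.43 -1.03]
351 [-0.26 -1.08]
360 [-0.09 -1.11]
```

{"op": "move_arm", "data": {
  "rows": [
    [[-0.17,0.25,-0.3],[0,0,0],0],
    [[0,0,0],[0,0,0],-1],
    [[0,0,0],[0,0,0],-1],
    [[0,0,0],[0,0,0],-1],
    [[0,0,0],[0,0,0],-1],
    [[0,0,0],[0,0,0],-1],
    [[0,0,0],[0,0,0],-1]
  ],
  "newtons": 80
}}

```text
time_s: 14.6
position: [0.5609, 0.0499, 0.2205]
tool_rot: [1.268, 2.871, 0.001]
force: [-2.8, -2.3, 9.8]
grip_width: 0.196
```

{"op": "move_arm", "data": {
  "rows": [
    [[0.09,-1.11,0],[0,0,0],-1],
    [[0.26,-1.08,0],[0,0,0],-1],
    [[0.43,-1.03,0],[0,0,0],-1],
    [[0.58,-0.95,0],[0,0,0],-1],
    [[0,0,0],[0,0,0],-1]
  ]
}}

```text
time_s: 15.1
position: [0.5209, 0.0313, 0.2206]
tool_rot: [1.268, 2.87, 0.001]
force: [-0.6, -6.2, 6.8]
grip_width: 0.192
```

```bash
cat > st.py <<'E'
from h import *
s=status.observe();T=rot(s['tool_rot']);p=s['position'];f=s['force'];ax=np.array([.5116,.1021])
r=p[:2]-ax;R_=np.linalg.norm(r);u=r/R_;t=np.array([u[1],-u[0]])
th=np.degrees(np.arctan2(r[1],r[0]));print('time',s['time_s'],'pos',p.round(4),'R mm',(R_*1e3).round(2),'cw angle',round(-th-47.6,1),'frad out',(f[:2]@u).round(1),'ftan(cw)',(f[:2]@t).round(1),'fz',f[2].round(1),'w',round(s['grip_width'],3),'mz',s['wrist_torque'].round(2))
E
python3 st.py
```

```text
time 15.1 pos [0.5209 0.0313 0.2206] R mm 71.43 cw angle 35.0 frad out 6.0 ftan(cw) 1.4 fz 6.8 w 0.192 mz [-1.28  0.24  0.03]
```

```bash
python3 - <<'E'
from h import *
im,d,W=cloud('wrist')
a=im[60:360,160:480]
im,d,W=cloud('scene');b=im[90:210,320:460]
cv2.imwrite('pics/c5.png',np.hstack([cv2.resize(a,(400,400)),cv2.resize(b,(400,400))])[...,::-1])
E
python3 st.py
```

```text
time 15.2 pos [0.5209 0.0312 0.2205] R mm 71.46 cw angle 34.9 frad out 6.9 ftan(cw) 2.4 fz 11.0 w 0.195 mz [-1.33  0.43 -0.03]
```

View pics/c5.png

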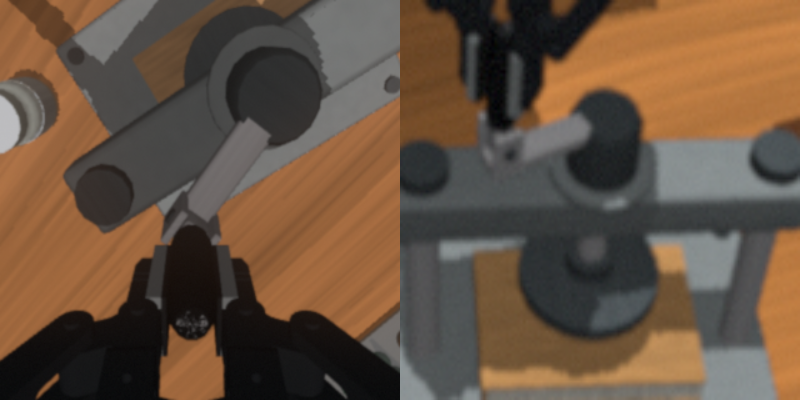

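{"op": "move_arm", "data": {
  "rows": [
    [[0.64,-0.9,0],[0,0,0],-1],
    [[0.85,-0.75,0],[0,0,0],-1],
    [[0.95,-0.63,0],[0,0,0],-1],
    [[1.03,-0.45,0],[0,0,0],-1],
    [[1.09,-0.27,0],[0,0,0],-1],
    [[1.12,-0.09,0],[0,0,0],-1]
  ]
}}

```text
time_s: 15.8
position: [0.4609, 0.0529, 0.2206]
tool_rot: [1.267, 2.869, 0.002]
force: [7.8, -4.1, 5.1]
grip_width: 0.195
```

```bash
python3 st.py
```

```text
time 15.8 pos [0.4609 0.0529 0.2206] R mm 70.69 cw angle 88.3 frad out -2.8 ftan(cw) -8.4 fz 5.1 w 0.195 mz [-0.6  -1.29 -0.04]
```

{"op": "move_arm", "data": {
  "rows": [
    [[1.12,0.09,0],[0,0,0],-1],
    [[1.1,0.26,0],[0,0,0],-1],
    [[1.04,0.43,0],[0,0,0],-1],
    [[0.97,0.59,0],[0,0,0],-1]
  ]
}}

```text
time_s: 16.2
position: [0.4425, 0.0936, 0.2205]
tool_rot: [1.267, 2.869, 0.002]
force: [8.2, -6.1, 5.3]
grip_width: 0.193
```

```bash
python3 st.py
```

```text
time 16.2 pos [0.4425 0.0936 0.2205] R mm 69.63 cw angle 125.4 frad out -7.4 ftan(cw) -7.1 fz 5.3 w 0.193 mz [-1.22 -1.4  -0.02]
```

{"op": "move_arm", "data": {
  "rows": [
    [[0.85,0.72,0],[0,0,0],-1],
    [[0.72,0.85,0],[0,0,0],-1],
    [[0.58,0.95,0],[0,0,0],-1],
    [[0.43,1.03,0],[0,0,0],-1],
    [[0.26,1.08,0],[0,0,0],-1],
    [[0.09,1.11,0],[0,0,0],-1]
  ]
}}

```text
time_s: 16.8
position: [0.4653, 0.1533, 0.2204]
tool_rot: [1.267, 2.87, -0.0]
force: [5.7, -18.0, 6.9]
grip_width: 0.197
```

```bash
python3 st.py
```

```text
time 16.8 pos [0.4653 0.1533 0.2204] R mm 69.05 cw angle -179.7 frad out -17.1 ftan(cw) -7.9 fz 6.9 w 0.197 mz [-3.27 -0.97  0.01]
```

{"op": "move_arm", "data": {
  "rows": [
    [[-0.09,1.11,0],[0,0,0],-1],
    [[-0.26,1.08,0],[0,0,0],-1],
    [[-0.43,1.03,0],[0,0,0],-1],
    [[-0.58,0.95,0],[0,0,0],-1]
  ]
}}

```text
time_s: 17.2
position: [0.504, 0.1707, 0.2203]
tool_rot: [1.268, 2.872, -0.003]
force: [-5.6, -18.3, 14.7]
grip_width: 0.195
```

```bash
python3 st.py; python3 - <<'E'
from h import *
im,d,W=cloud('scene')
cv2.imwrite('pics/s6.png',cv2.resize(im[90:230,310:470],None,fx=5,fy=4.2)[...,::-1])
ax=np.array([.5116,.1021])
m=(np.linalg.norm(W[...,:2]-ax,axis=-1)<.05)&(W[...,2]>.03)&(W[...,2]<.11)
h,b=np.histogram(W[m][:,2],np.arange(.03,.112,.003));print(list(zip(b.round(3).tolist(),h.tolist())))
g=m&(W[...,2]>.05)
# plate front edge column, lowest z on dark edge facing camera
r=np.linalg.norm(W[...,:2]-ax,axis=-1);e=(r>.044)&(r<.048)&m&(W[...,2]>.045);print('edge',np.percentile(W[e][:,2],[5,50,95]).round(4) if e.sum() else None)
E
```

```text
time 17.2 pos [0.504  0.1707 0.2203] R mm 69.05 cw angle -143.9 frad out -17.5 ftan(cw) -7.6 fz 14.7 w 0.195 mz [-3.34  1.12  0.04]
[(0.03, 18), (0.033, 29), (0.036, 298), (0.039, 86), (0.042, 0), (0.045, 0), (0.048, 0), (0.051, 14), (0.054, 42), (0.057, 54), (0.06, 310), (0.063, 739), (0.066, 75), (0.069, 19), (0.072, 24), (0.075, 81), (0.078, 26), (0.081, 8), (0.084, 12), (0.087, 8), (0.09, 10), (0.093, 11), (0.096, 16), (0.099, 7), (0.102, 10), (0.105, 10), (0.108, 9)]
edge [0.0543 0.0618 0.0641]
```

View pics/s6.png

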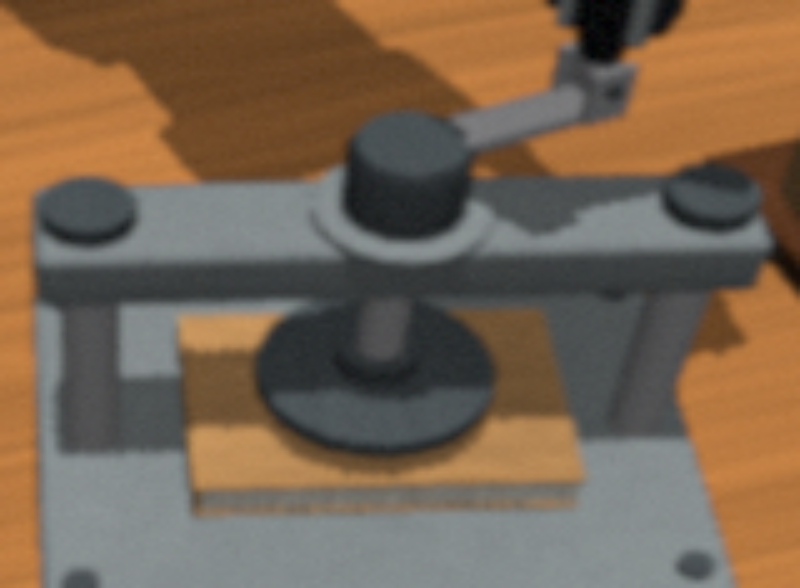

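```bash
python3 - <<'E'
import numpy as np
a=np.radians(np.arange(216,450,9));p=7.0*np.stack([-np.cos(a),-np.sin(a)],1)
for i,r in enumerate(np.diff(p,axis=0)): print(216+9*(i+1),r.round(2),end=' ')
a=np.radians(np.arange(324,430,6));p=7.0*np.stack([-np.cos(a),-np.sin(a)],1)
print()
for i,r in enumerate(np.diff(p,axis=0)): print(324+6*(i+1),r.round(2),end=' ')
E
```

```text
225 [-0.71  0.84] 234 [-0.84  0.71] 243 [-0.94  0.57] 252 [-1.01  0.42] 261 [-1.07  0.26] 270 [-1.1   0.09] 279 [-1.1  -0.09] 288 [-1.07 -0.26] 297 [-1.01 -0.42] 306 [-0.94 -0.57] 315 [-0.84 -0.71] 324 [-0.71 -0.84] 333 [-0.57 -0.94] 342 [-0.42 -1.01] 351 [-0.26 -1.07] 360 [-0.09 -1.1 ] 369 [ 0.09 -1.1 ] 378 [ 0.26 -1.07] 387 [ 0.42 -1.01] 396 [ 0.57 -0.94] 405 [ 0.71 -0.84] 414 [ 0.84 -0.71] 423 [ 0.94 -0.57] 432 [ 1.01 -0.42] 441 [ 1.07 -0.26] 
330 [-0.4  -0.61] 336 [-0.33 -0.65] 342 [-0.26 -0.68] 348 [-0.19 -0.71] 354 [-0.11 -0.72] 360 [-0.04 -0.73] 366 [ 0.04 -0.73] 372 [ 0.11 -0.72] 378 [ 0.19 -0.71] 384 [ 0.26 -0.68] 390 [ 0.33 -0.65] 396 [ 0.4  -0.61] 402 [ 0.46 -0.57] 408 [ 0.52 -0.52] 414 [ 0.57 -0.46] 420 [ 0.61 -0.4 ] 426 [ 0.65 -0.33]
```

{"op": "move_arm", "data": {
  "rows": [
    [[-0.81,0.77,0],[0,0,0],-1],
    [[-0.92,0.65,0],[0,0,0],-1],
    [[-0.94,0.57,0],[0,0,0],-1],
    [[-1.02,0.42,0],[0,0,0],-1]
  ]
}}

```text
time_s: 17.65
position: [0.5464, 0.1617, 0.2204]
tool_rot: [1.269, 2.874, 0.002]
force: [-7.8, 2.6, 11.9]
grip_width: 0.194
```

```bash
python3 st.py
```

```text
time 17.65 pos [0.5464 0.1617 0.2204] R mm 69.01 cw angle -107.3 frad out -1.7 ftan(cw) -8.1 fz 11.9 w 0.194 mz [ 0.45  1.41 -0.01]
```

{"op": "move_arm", "data": {
  "rows": [
    [[-1.07,0.31,0],[0,0,0],-1],
    [[-1.1,0.09,0],[0,0,0],-1],
    [[-1.1,-0.09,0],[0,0,0],-1],
    [[-1.07,-0.26,0],[0,0,0],-1],
    [[-1.01,-0.42,0],[0,0,0],-1]
  ]
}}

```text
time_s: 18.15
position: [0.58, 0.1197, 0.2205]
tool_rot: [1.268, 2.873, 0.004]
force: [-4.9, 7.0, 9.1]
grip_width: 0.196
```

```bash
python3 st.py
```

```text
time 18.15 pos [0.58   0.1197 0.2205] R mm 70.62 cw angle -62.0 frad out -3.0 ftan(cw) -8.0 fz 9.1 w 0.196 mz [1.18 0.95 0.04]
```

{"op": "move_arm", "data": {
  "rows": [
    [[-0.94,-0.57,0],[0,0,0],-1],
    [[-0.84,-0.71,0],[0,0,0],-1],
    [[-0.71,-0.84,0],[0,0,0],-1]
  ]
}}

```text
time_s: 18.45
position: [0.5814, 0.087, 0.2205]
tool_rot: [1.268, 2.872, 0.004]
force: [-1.0, 8.9, 6.9]
grip_width: 0.194
```

```bash
python3 st.py
```

```text
time 18.45 pos [0.5814 0.087  0.2205] R mm 71.41 cw angle -35.4 frad out -2.9 ftan(cw) -8.5 fz 6.9 w 0.194 mz [ 1.5   0.32 -0.04]
```

{"op": "move_arm", "data": {
  "rows": [
    [[-0.4,-0.61,0],[0,0,0],-1],
    [[-0.33,-0.65,0],[0,0,0],-1]
  ]
}}

```text
time_s: 18.65
position: [0.5771, 0.0731, 0.2205]
tool_rot: [1.268, 2.872, 0.005]
force: [0.7, 8.0, 7.0]
grip_width: 0.193
```

```bash
python3 st.py; cat > pl.py <<'E'
from h import *
im,d,W=cloud('scene');ax=np.array([.5123,.1012])
r=np.linalg.norm(W[...,:2]-ax,axis=-1)
m=(r<.046)&(W[...,2]>.036)&(W[...,2]<.075)&(im.max(-1)<90)&(r>.02)
print('plate top',np.median(W[m][:,2]).round(4),np.percentile(W[m][:,2],[2,98]).round(4))
b=(r>.055)&(r<.075)&(W[...,2]>.03)&(W[...,2]<.048)&(W[...,0]>.52);print('book',np.median(W[b][:,2]).round(4))
E
python3 pl.py
```

```text
time 18.65 pos [0.5771 0.0731 0.2205] R mm 71.68 cw angle -23.7 frad out -2.6 ftan(cw) -7.5 fz 7.0 w 0.193 mz [ 1.41 -0.17 -0.06]
plate top 0.0503 [0.0419 0.0531]
book 0.038
```

{"op": "move_arm", "data": {
  "rows": [
    [[-0.26,-0.68,0],[0,0,0],-1],
    [[-0.19,-0.71,0],[0,0,0],-1]
  ]
}}

```text
time_s: 18.9
position: [0.5702, 0.0605, 0.2205]
tool_rot: [1.268, 2.871, 0.005]
force: [2.5, 8.3, 5.1]
grip_width: 0.192
```

```bash
python3 st.py; python3 pl.py
```

```text
time 18.9 pos [0.5702 0.0605 0.2205] R mm 71.87 cw angle -12.2 frad out -2.7 ftan(cw) -8.2 fz 5.1 w 0.192 mz [ 1.4  -0.53 -0.07]
plate top 0.0491 [0.0409 0.0518]
book 0.0379
```

{"op": "move_arm", "data": {
  "rows": [
    [[-0.11,-0.72,0],[0,0,0],-1]
  ]
}}

```text
time_s: 19.05
position: [0.5659, 0.055, 0.2206]
tool_rot: [1.268, 2.871, 0.005]
force: [4.7, 7.4, 4.7]
grip_width: 0.195
```

```bash
python3 st.py; python3 pl.py
```

```text
time 19.05 pos [0.5659 0.055  0.2206] R mm 71.93 cw angle -6.7 frad out -1.3 ftan(cw) -8.6 fz 4.7 w 0.195 mz [ 1.38 -0.76 -0.05]
plate top 0.0491 [0.0406 0.0519]
book 0.038
```

{"op": "move_arm", "data": {
  "rows": [
    [[-0.04,-0.73,0],[0,0,0],-1]
  ]
}}

```text
time_s: 19.2
position: [0.5611, 0.0498, 0.2206]
tool_rot: [1.267, 2.87, 0.005]
force: [7.0, 7.4, 5.3]
grip_width: 0.194
```

```bash
python3 st.py; python3 pl.py
```

```text
time 19.2 pos [0.5611 0.0498 0.2206] R mm 71.98 cw angle -1.0 frad out -0.6 ftan(cw) -10.2 fz 5.3 w 0.194 mz [ 1.42 -1.03 -0.04]
plate top 0.0491 [0.0411 0.0519]
book 0.0379
```

{"op": "move_arm", "data": {
  "rows": [
    [[0.04,-0.73,0],[0,0,0],-1]
  ]
}}

```text
time_s: 19.35
position: [0.5557, 0.0451, 0.2206]
tool_rot: [1.267, 2.87, 0.006]
force: [7.7, 7.8, 3.7]
grip_width: 0.195
```

```bash
python3 st.py; python3 pl.py
```

```text
time 19.35 pos [0.5557 0.0451 0.2206] R mm 72.01 cw angle 4.7 frad out -1.4 ftan(cw) -10.9 fz 3.7 w 0.195 mz [ 1.35 -1.34 -0.04]
plate top 0.0491 [0.0411 0.0517]
book 0.0379
```

{"op": "move_arm", "data": {
  "rows": [
    [[0.1,-0.73,0],[0,0,0],-1]
  ]
}}

```text
time_s: 19.5
position: [0.5498, 0.041, 0.2206]
tool_rot: [1.267, 2.869, 0.006]
force: [8.6, 8.6, 3.3]
grip_width: 0.2
```

```bash
python3 st.py
```

```text
time 19.5 pos [0.5498 0.041  0.2206] R mm 72.11 cw angle 10.4 frad out -2.8 ftan(cw) -11.8 fz 3.3 w 0.2 mz [ 1.5  -1.5  -0.05]
```

{"op": "move_arm", "data": {
  "rows": [
    [[0.18,-0.71,0],[0,0,0],-1]
  ]
}}

```text
time_s: 19.6
position: [0.5433, 0.0373, 0.2207]
tool_rot: [1.267, 2.869, 0.006]
force: [10.7, 8.9, 1.7]
grip_width: 0.197
```

```bash
python3 st.py; python3 pl.py; python3 st.py
```

```text
time 19.6 pos [0.5433 0.0373 0.2207] R mm 72.11 cw angle 16.3 frad out -3.3 ftan(cw) -13.5 fz 1.7 w 0.197 mz [ 1.53 -1.73 -0.01]
plate top 0.0491 [0.0407 0.0519]
book 0.0378
time 19.65 pos [0.5423 0.0369 0.2206] R mm 72.04 cw angle 17.2 frad out -1.4 ftan(cw) -9.4 fz 3.1 w 0.197 mz [ 1.04 -1.38  0.  ]
```

{"op": "move_arm", "data": {
  "rows": [
    [[0,0,0],[0,0,0],-1],
    [[0,0,0],[0,0,0],0.2],
    [[0,0,0],[0,0,0],0.2],
    [[0,0,0],[0,0,0],0.2],
    [[0,0,0],[0,0,0],0.2],
    [[0,0,-2],[0,0,0],0.2],
    [[0,0,-2.5],[0,0,0],0.2],
    [[0,0,-2.5],[0,0,0],0.2],
    [[2,0,0],[0,0,0],0.2],
    [[0,0,0],[0,0,0],0.2]
  ]
}}

```text
time_s: 20.65
position: [0.5261, 0.0527, 0.2891]
tool_rot: [-1.268, -2.874, -0.001]
force: [-0.3, 1.2, 0.2]
grip_width: 0.604
```

```bash
python3 tilt.py 0.5425 0.0372; python3 pl.py
```

```text
[0.5260873  0.05271777 0.28905672] [-0.26097935  1.15083654  0.2273647 ]
scene 348
20 46 x [-8.2 -4.6  3.2] y [-6.2 -2.4  8.2]
28 47 x [-8.  -5.6  3.5] y [-6.5 -3.3  5.7]
36 50 x [-8.  -5.1  3.6] y [-6.5 -2.9  6.3]
44 49 x [-8.  -5.1  1.5] y [-6.8 -2.8  7.3]
52 54 x [-7.9 -5.4  2. ] y [-6.4 -2.2  6.4]
60 62 x [-6.8 -3.8  2.7] y [-5.3 -2.1  6.9]
68 24 x [-3.6 -0.7  3. ] y [-2.2  1.4  6.1]
top centre [-0.8  1.5 65.3] 66.5
wrist 1127
20 86 x [ 5.2 10.4 11.5] y [-4.8  4.  10.1]
28 91 x [ 4.8 10.4 11.7] y [-4.3  4.7 10.2]
36 112 x [ 5.7 10.6 11.7] y [-5.1  3.7 10.1]
44 117 x [ 5.8 10.6 11.8] y [-5.2  3.7  9.9]
52 162 x [ 4.6 10.4 11.7] y [-5.   4.2 10.3]
60 240 x [ 2.6  8.7 10.9] y [-5.4  3.6  9.5]
68 308 x [-1.5  3.9  8.7] y [-3.7  1.9  7.5]
top centre [ 3.6  1.9 66.1] 67.9
top 139
20 13 x [-6.3 -0.8  4.5] y [0.3 8.3 8.8]
28 14 x [-6.4 -3.1  4. ] y [0.8 7.9 9.1]
36 9 x [-6.5 -0.9  4.4] y [0.6 8.3 9.2]
44 13 x [-5.4 -0.9  3. ] y [6.2 8.6 9. ]
52 18 x [-6.9 -3.2  2.4] y [3.  7.7 9. ]
60 41 x [-6.7 -4.1  2. ] y [-3.3  4.9  8. ]
68 30 x [-4.3 -1.3  2.5] y [-2.2  2.5  5.9]
top centre [-1.5  2.1 65.7] 67.4
plate top 0.0491 [0.0434 0.0518]
book 0.0381
```

{"op": "move_arm", "data": {
  "rows": [
    [[0,0,-2.5],[0,0,0],0.2],
    [[0,0,-2.5],[0,0,0],0.2],
    [[0,0,0],[0,0,0],0.2],
    [[0,0,0],[0,0,0],0.2]
  ]
}}

```text
time_s: 21.25
position: [0.5276, 0.0513, 0.3385]
tool_rot: [1.27, 2.874, -0.0]
force: [-0.2, 0.4, -0.4]
grip_width: 0.601
```

```bash
python3 - <<'E'
from h import *
im,d,W=cloud('scene')
r=eyes.recognise('gluepot','scene')[0];print(r)
m=(W[...,2]>.08)&(W[...,2]<.09)&(np.linalg.norm(W[...,:2]-[.389,-.052],axis=-1)<.05);print(m.sum(),W[m].mean(0))
s=status.observe();print(s['force'],s['position'],s['time_s'])
cv2.imwrite('pics/fin.png',cv2.resize(im[60:240,260:480],None,fx=3.2,fy=3)[...,::-1])
E
```

```text
{'bbox': [0.4529, 0.4001, 0.0445, 0.1143], 'confidence': 0.57}
324 [ 0.3889702  -0.05579414  0.0832302 ]
[-0.10373537 -0.00591711 -0.38043132] [0.52706462 0.05133209 0.33773911] 21.35
```

View pics/fin.png

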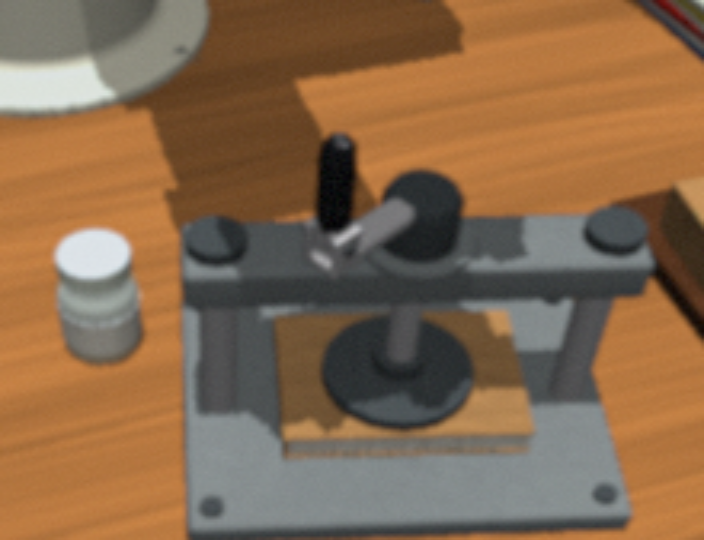

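The picture shows the handle upright at about (335, 180), the plate resting on the book, the pot standing where it was at about (97, 295), and the robot clear.

```bash
python3 -c "
from rig import order;print(order.close_job())"
```

```text
the job is handed in; nothing more can be done
None
```

The handle is standing upright, and the crank is wound clockwise just over one turn until the plate bears on the book with an estimated 50 N. I then let go and handed the job in at about 21 s.

**Last checks**
- **Pressure:** It was not measured directly. The depth images showed the plate touching the book about 30° (0.54 rad) before the crank's final position, which gives about 50 N. The force needed at the handle rose from about 8 N to 12–13.5 N, which agrees with that. After release, the crank looked about 1° further on than planned, so it may be nearer 52 N.
- **Handle:** Two cameras showed it upright to within their accuracy after release.
- **Glue pot:** It is standing and has not moved by more than the cameras can tell. The two cameras' readings of it differ by about 4 mm.
- **Robot:** It is clear of everything, with about 0 N at the wrist.

**What went wrong or disagreed**
- **First grasp:** It closed above the grip. Both cameras showed the shut fingertips about 15 mm behind the reported tool point, not 14 mm ahead as stated. I worked from what the cameras showed.
- **Raising the handle:** The first swing stopped about 0.05 rad short because the pads slipped. I pushed the handle to its stop with shut fingers before winding.
- **Winding:** My estimate of the crank's axis was about 1 mm off. The sideways pull on the handle reached about 17 N for a moment until I corrected the path.

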